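# Show the red-capped jar at the carton's front

## Robot

A 6-joint arm with a two-finger parallel gripper is mounted at the origin on the work surface. World frame = base frame: x ahead of the robot, y to its left, z up, the work surface at z = 0. Lengths are in m, angles in rad, forces in N, time in s.
With the tool pointing down it reaches from about 0.25 to 0.725 m from the base axis. Payload 4 kg.
Tool frame: the origin (TCP) lies midway between the tips of the shut fingers; the grasp point (between the pads) lies 19 mm behind it; z points along the fingers, y is the direction in which the jaws open and shut (so a half turn about z gives the same grasp; the last joint's range is limited). The gripper opens to 85 mm and grips with 20 to 120 N. Pads are 22 mm wide; open, the fingers measure 114 mm over their backs; the gripper's body (76 mm by 85 mm) begins 54 mm behind the grasp point. The pads swing forward as they close: fully open they stand 13 mm farther back than shut.
Start: joints at [1.337, 0.241, 0.005, 1.335, 0, 1.571], TCP at [0.116, 0.486, 0.198] pointing down, gripper open.
Joint ranges: [-2.72, 2.72], [-1.05, 1.87], [-1.09, 1.28], [-1.99, 2.15], [-1.42, 1.44], [-3.14, 3.14]. Speed limits (rad/s): [2.79, 2.79, 3.14, 3.14, 3.14, 3.14].

## Interface

Orientations are given as a unit quaternion [x, y, z, w].
In Python, from workcell import monitor, cams, order gives the robot as it stands.
- The arm moves only by the tool send_rows, never from a script. Its argument "moves" is a list of rows, each a list of 4 numbers: the shift along the tool's x, y, z as a fraction of full scale, then the turn about the tool's z as a fraction of full scale. A call has 1 to 20 rows; each row shifts and turns the commanded pose from where the row before left it, along the tool's axes as they then stand; what a row does not reach is not made up. Full scale, the value 1, is 100 cm for a shift and 0.1 rad for a turn. A row lasts 1/10 s, in which the tool goes at most 50 mm and 8.59 degrees, less where a joint would pass 70% of its speed; a pose out of reach is approached as far as the arm can. A call with a number of a shift or a turn outside -1 to 1 is refused whole. A call with a gripper value outside its range is refused whole. "claw" is the gripper's target within -1 to 1 (fully open at 1, half-way at 0, shut at -1), set as the call begins (left out, the last holds). The fingers move at their own pace and stop on an object; the grip force is fixed at half the most. Time passes only in rows, so rows that do not move let the fingers close. It gives the time, the measured TCP pose, the force and the opening at its end, in the units of the state.
- monitor.get_obs(): the state, without advancing time (a new reading comes with each control period).
- cams.camera(name): name is "scene" or "top" or "wrist"; returns (picture, depth): 384x512x3 uint8, blue, green, red; 384x512 float32, m along the optical axis (not along the pixel's ray), 0 where there is no reading.
- cams.camera_info(name): a dict with "intrinsics" (3x3 intrinsics, pixels), "T" (4x4, takes a point from camera to world coordinates); the wrist camera has in their place "mount" (4x4, takes a point from camera to tool coordinates, whose origin is the TCP and whose axes are the flange's). Camera axes: x right, y up, looking along -z (the intrinsics and any distortion apply to the point x, -y, -z); pixel columns grow to the right and rows downward; lengths in m; the calibration is good to about 2 mm. A picture is of the moment at which its call begins: read the wrist's pose just before it. camera_info takes no time and is no camera call.
- order.job_done(): hands the job in, once; it reports no verdict.
The state is a dict: "clock": time; "joint_pos": joint angles; "joint_vel": joint speeds; "tau": joint torques, N m; "eef_pos": TCP position; "tool_rot": TCP orientation; "ft_force": force on the tool from outside, world axes, zero at the start; "ft_torque": the same for the moment, N m; "grip_width": finger opening in m.
Only numpy, scipy, OpenCV 4.12 (cv2) and the standard library are available. Lean on these libraries where they do the work, as an engineer would, in place of code of your own. Each camera call takes 0.05 s, during which the arm holds its last target.

## Task

Swing both side flaps of the carton on the bench outwards until they lean clearly outwards past upright, then turn the jar carousel inside until the red-capped jar stands squarely at the middle of the carton's cut-away front (the side with the red mark), so its label can be read there. Finish while still holding the carousel (or one of its jars) in the gripper or firmly against the fingers, keeping it still: do not let go. Leave the blue box, the red bin and the tape roll where they are.

Things in the scene. Friction and masses are not known exactly. Their poses are not given: they have to be found in the camera images.
- carton: Brown cardboard carton, fixed to the bench, 258 x 258 mm outside, rim 135 mm high, walls 4 mm. Origin: centre of its underside, on the carousel's axis; x points to its front, z up. The front wall has a cut-out 130 mm wide in its middle, from 45 mm height to the rim, and a small red mark below it. The front looks away from the robot, turned up to 20 degrees either way.
- carousel: Grey turntable in the carton, 190 mm across, turning freely either way (friction 0.012 N m; it coasts if knocked). Origin on the upright axis at bench level; x points to the red-capped jar. It carries five jars fixed to it, 72 degrees apart, centres 68 mm from the axis; bodies 38 mm across, round caps 41 mm across, from 105 to 127 mm height. Steel hub 24 mm across, up to 65 mm height.
- marked_cap (a point): Centre of the cap of the red jar (red cap and band; the other four jars have white caps and blue bands), at mid-height of the cap (116 mm above the bench).
- front_spot (a point): The point on the carton where marked_cap must come: 68 mm from the axis towards the front, 116 mm above the bench.
- flap_left (a joint): Angle of the flap on the carton's left (+y of the carton's frame) in rad: 0 lying flat inwards over the carton, 1.57 upright, more leaning outwards, stop at 2.5. A stiff board 4 mm thick, 246 mm along the hinge, 88 mm from hinge to free edge. It stays where it is left (hinge friction 0.06 N m). Starts partly open, leaning inwards (0.8 to 1.25).
- flap_right (a joint): The same for the flap on the carton's right (-y of the carton's frame).
- flap_left_hinge (a point): Middle of the left flap's hinge line, on the rim 135 mm above the bench, 127 mm from the carton's axis; the hinge runs along the carton's x.
- flap_right_hinge (a point): The same for the right flap.
- flap_left_edge (a point): Middle of the left flap's free edge.
- flap_right_edge (a point): Middle of the right flap's free edge.
- blue_box: Blue box 100 x 70 x 60 mm, loose, bystander; origin centre of its underside.
- red_bin: Red open bin 130 x 100 x 55 mm, loose, bystander; origin centre of its underside.
- tape_roll: Amber tape roll lying flat, 96 mm across, 48 mm high, loose, bystander; origin centre of its underside.

How it is judged:
On the way, in this order (a step that is already met when the one before it is completed fails the run):
1. both flaps swung outwards past upright (each beyond 1.75 rad) (value of joint each of flap_left, flap_right above 1.75 rad), for 0.2 s.
2. red jar at the front, held still by the fingers (horizontal distance between marked_cap and front_spot below 0.01 m and contact force between the fingers and carousel above 1 N and angular speed of carousel below 0.1 rad/s), for 0.3 s.
At the end, for the whole second after the job is handed in: The red cap's centre is within 10 mm (level) of the front spot, the carousel turns slower than 0.1 rad/s, the fingers are still on it with more than 1 N, and both flaps stand open beyond 1.7 rad (all of step 2 and value of joint each of flap_left, flap_right above 1.7 rad); the arm keeps its last pose, push and grip.
It fails at once if a bystander (blue box, red bin, tape roll) shifted more than 25 mm (distance of any of blue_box, red_bin, tape_roll from where it was at the start of the episode above 0.025 m).
It also fails if it takes over 58 s, if anything falls off the work surface, if the arm or the gripper's body presses on something with over 40 N, if the wrist force passes 120 N, or if a joint passes its speed limit or range.

## Working session

There is one attempt and no reset: what is moved stays moved. The work goes in short steps, Python scripts to look and compute and a tool call to move; the robot and the scene stay as the last step left them, time stands still between calls to the robot, and variables do not carry over. Pictures are saved under pics/ and viewed, and the job is handed in when it is done.

Besides the shell and the picture viewer there is one more tool, called after "Call:" by a JSON object that holds its "op" and its "data", one argument or row to a line. send_rows: Moves the arm, as the interface text tells. Its arguments: {"type":"object","properties":{"moves":{"type":"array","items":{"type":"array","items":{"type":"number","minimum":-1,"maximum":1}}},"claw":{"type":"number"}},"required":["moves"]}

```bash
mkdir -p pics; ls; python3 - <<'E'
from workcell import monitor, cams
import cv2, numpy as np
print(monitor.get_obs())
for n in ["scene","top"]:
    p,d=cams.camera(n); cv2.imwrite(f"pics/{n}0.png",p); np.save(f"{n}0d.npy",d)
    i=cams.camera_info(n); print(n,i)
print(cams.camera_info("wrist"))
E
```

```text
pics
{'clock': 0.0, 'joint_pos': array([1.33698370e+00, 2.41420380e-01, 3.73703366e-03, 1.33517637e+00,
       5.31985514e-06, 1.57079452e+00]), 'joint_vel': array([-0.00040202, -0.00036018,  0.00075895,  0.00188276, -0.00077877,
        0.00131485]), 'tau': array([-7.83822748e-05, -3.72316182e+01,  2.52408582e+01,  1.68150914e-02,
       -9.78911135e-05,  2.04432247e-06]), 'eef_pos': array([0.1156835 , 0.48572873, 0.1971142 ]), 'tool_rot': array([ 1.16639244e-01,  9.93173813e-01, -1.02434200e-03, -1.22979741e-04]), 'ft_force': array([ 0.24679462, -0.81350859, -0.60639008]), 'ft_torque': array([0.01125294, 0.02433877, 0.02748571]), 'grip_width': 0.08539192376419011}
scene {'intrinsics': array([[463.00130902,   0.        , 261.76244582],
       [  0.        , 463.00130902, 198.04995534],
       [  0.        ,   0.        ,   1.        ]]), 'T': array([[ 0.3665496 , -0.67389813,  0.64148476,  1.53296124],
       [ 0.93037806,  0.26091912, -0.25752257, -0.43793417],
       [ 0.00616834,  0.69121814,  0.72261984,  1.26102123],
       [ 0.        ,  0.        ,  0.        ,  1.        ]])
[... 247 characters left out ...]
  [-0.99977504, -0.00611712, -0.02030896, -0.01858903],
       [-0.0206192 ,  0.05584598,  0.99822647,  1.4642181 ],
       [ 0.        ,  0.        ,  0.        ,  1.        ]])}
{'intrinsics': array([[305.95483084,   0.        , 254.48818483],
       [  0.        , 305.95483084, 194.21145832],
       [  0.        ,   0.        ,   1.        ]]), 'mount': array([[-6.06417477e-05,  9.62473175e-01,  2.71376830e-01,
         6.95117430e-02],
       [ 9.99999962e-01, -1.47821923e-05,  2.75886519e-04,
        -3.79477571e-05],
       [ 2.69544918e-04,  2.71376836e-01, -9.62473137e-01,
        -1.75793882e-01],
       [ 0.00000000e+00,  0.00000000e+00,  0.00000000e+00,
         1.00000000e+00]])}
```

View pics/scene0.png

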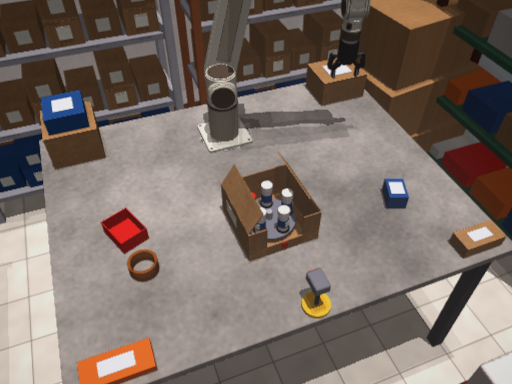

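View pics/top0.png

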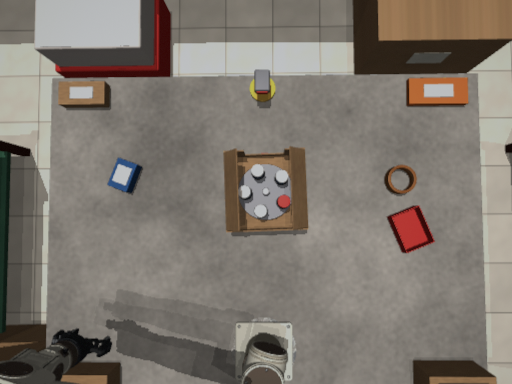

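```bash
cat > h.py <<'E'
import numpy as np, cv2
from workcell import monitor, cams
def cloud(name,d):
    i=cams.camera_info(name); K=i["intrinsics"]; T=i["T"]
    v,u=np.mgrid[0:384,0:512].astype(float)
    P=np.stack([(u-K[0,2])/K[0,0]*d,-(v-K[1,2])/K[1,1]*d,-d],-1)
    return P@T[:3,:3].T+T[:3,3]
def ray(name,uv,z):
    i=cams.camera_info(name); K=i["intrinsics"]; T=i["T"]
    uv=np.atleast_2d(uv).astype(float)
    D=np.stack([(uv[:,0]-K[0,2])/K[0,0],-(uv[:,1]-K[1,2])/K[1,1],-np.ones(len(uv))],-1)@T[:3,:3].T
    o=T[:3,3]; s=(z-o[2])/D[:,2]
    return o+s[:,None]*D
E
python3 - <<'E'
from h import *
p=cv2.imread("pics/top0.png"); d=np.load("top0d.npy")
C=cloud("top",d)
cv2.imwrite("pics/topz.png",cv2.resize(p[130:255,200:330],None,fx=4.6,fy=4.6,interpolation=cv2.INTER_CUBIC))
hsv=cv2.cvtColor(p,cv2.COLOR_BGR2HSV)
roi=np.zeros(p.shape[:2],np.uint8); roi[150:235,225:308]=255
w=((hsv[...,1]<45)&(hsv[...,2]>170)).astype(np.uint8)*255&roi
r=(((hsv[...,0]<6)|(hsv[...,0]>174))&(hsv[...,1]>140)).astype(np.uint8)*255&roi
for n,m in(("w",w),("r",r)):
    k,_,s,c=cv2.connectedComponentsWithStats(m)
    for j in range(1,k):
        if s[j,4]>4: print(n,s[j],c[j],ray("top",c[j],.127)[0],np.median(C[m>0][:,2]))
s=cv2.imread("pics/scene0.png")
cv2.imwrite("pics/scz.png",cv2.resize(s[140:265,200:330],None,fx=4.6,fy=4.6,interpolation=cv2.INTER_CUBIC))
# height map
Z=C[...,2]; roi2=(slice(140,242),slice(215,315))
zz=np.clip(Z[roi2]/0.24*255,0,255).astype(np.uint8)
cv2.imwrite("pics/topZ.png",cv2.resize(cv2.applyColorMap(zz,cv2.COLORMAP_JET),None,fx=5,fy=5,interpolation=cv2.INTER_NEAREST))
for row in(160,175,190,205,220):
    print(row,[(u,round(float(C[row,u,1]),3),round(float(Z[row,u]),3)) for u in list(range(220,250,3))+list(range(284,312,3))])
E
```

```text
w [251 164  13  12 114] [256.8245614  169.50877193] [0.60019251 0.01437458 0.127     ] 0.12597254245512934
w [276 170  12  12 115] [281.45217391 175.3826087 ] [ 0.58094649 -0.06351332  0.127     ] 0.12597254245512934
w [241 185   9  12  84] [244.98809524 190.69047619] [0.53312276 0.05215986 0.127     ] 0.12597254245512934
w [263 188   6   6  25] [265.24 190.68] [ 0.53275647 -0.01192037  0.127     ] 0.12597254245512934
w [254 205  12  12 114] [259.89473684 210.16666667] [0.4712853  0.00529605 0.127     ] 0.12597254245512934
r [277 195  13  13 128] [283.2890625 201.4921875] [ 0.4982358  -0.06864353  0.127     ] 0.1257357825912464
160 [(220, 0.146, -0.001), (223, 0.135, 0.001), (226, 0.109, 0.159), (229, 0.099, 0.173), (232, 0.088, 0.193), (235, 0.077, 0.215), (238, 0.083, 0.005), (241, 0.072, 0.004), (244, 0.062, 0.002), (247, 0.051, 0.006), (284, -0.077, 0.007), (287, -0.087, -0.001), (290, -0.086, 0.21), (293, -0.096, 0.192), (296, -0.107, 0.178), (299, -0.117, 0.164), (302, -0.127, 0.147), (305, -0.15, -0.004), (308, -0.16, -0.002), (311, -0.171, -0.005)]
175 [(220, 0.145, 0.003), (
[... 1002 characters left out ...]
.003), (244, 0.061, 0.025), (247, 0.051, 0.031), (284, -0.071, 0.123), (287, -0.08, 0.127), (290, -0.096, 0.008), (293, -0.094, 0.204), (296, -0.104, 0.191), (299, -0.115, 0.174), (302, -0.125, 0.153), (305, -0.135, 0.143), (308, -0.158, -0.0), (311, -0.169, 0.001)]
220 [(220, 0.146, -0.001), (223, 0.135, 0.001), (226, 0.111, 0.142), (229, 0.1, 0.161), (232, 0.089, 0.178), (235, 0.079, 0.194), (238, 0.069, 0.213), (241, 0.073, 0.007), (244, 0.062, 0.005), (247, 0.052, 0.004), (284, -0.075, 0.001), (287, -0.085, 0.004), (290, -0.096, -0.001), (293, -0.094, 0.207), (296, -0.104, 0.191), (299, -0.114, 0.173), (302, -0.124, 0.164), (305, -0.135, 0.147), (308, -0.158, 0.0), (311, -0.168, -0.003)]
```

View pics/topz.png

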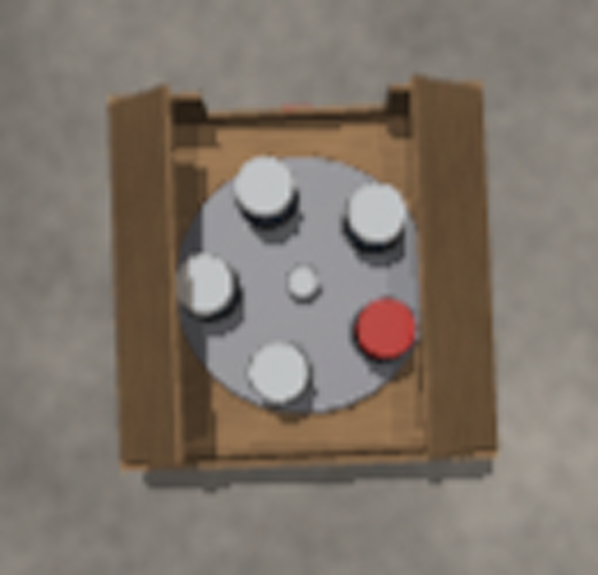

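View pics/scz.png

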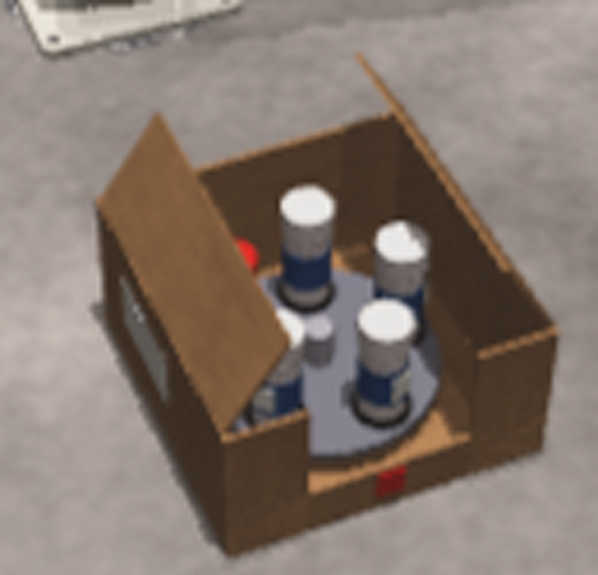

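View pics/topZ.png

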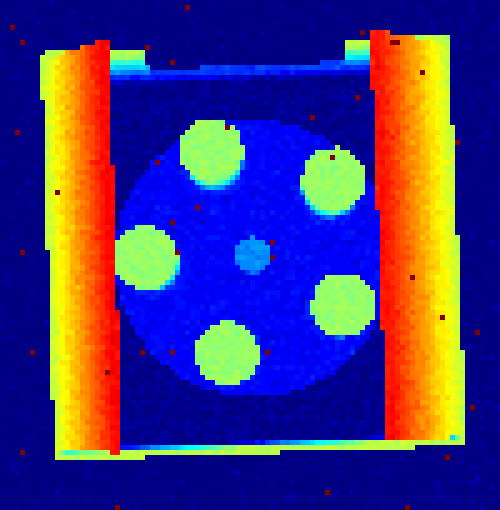

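```bash
cat >> h.py <<'E'
def flaps(C,mL,mR):
    out=[]
    for m in(mL,mR):
        P=C[m]; 
        for _ in range(4):
            A=np.c_[P[:,:2],np.ones(len(P))]; c,*_=np.linalg.lstsq(A,P[:,2],rcond=None)
            r=P[:,2]-A@c; P=P[abs(r)<max(2*r.std(),.004)]
        out.append((c,P,r.std()))
    return out
E
python3 - <<'E'
from h import *
from scipy.optimize import least_squares
d=np.load("top0d.npy"); C=cloud("top",d); Z=C[...,2]
u=np.mgrid[0:384,0:512][1]; v=np.mgrid[0:384,0:512][0]
base=(Z>.142)&(Z<.25)&(v>145)&(v<235)
L=base&(u>222)&(u<242); R=base&(u>286)&(u<312)
for c,P,s in flaps(C,L,R):
    g=c[:2]; t=np.arctan2(g[1],g[0]); print("tilt",np.arctan(np.hypot(*g)),"grad dir deg",np.degrees(t),"n",len(P),s, "hinge line dist const",(.135-c[2])/np.hypot(*g), P[:,2].max())
caps=np.array([[0.6002,0.0144],[0.5809,-0.0635],[0.4713,0.0053],[0.4982,-0.0686],[.5331,.0522]])
f=least_squares(lambda q:np.hypot(*(caps-q[:2]).T)-.068,[.53,-.01]); print(f.x,f.fun)
c=f.x; 
for q in caps: print(np.degrees(np.arctan2(*(q-c)[::-1])))
print("hub",ray("top",[265.24,190.68],.065))
# red mark, top & scene
s=cv2.imread("pics/scene0.png"); hsv=cv2.cvtColor(s,cv2.COLOR_BGR2HSV)
r=(((hsv[...,0]<6)|(hsv[...,0]>174))&(hsv[...,1]>140)).astype(np.uint8)*255
r[:235]=0;r[255:]=0;r[:,:270]=0;r[:,300:]=0
ys,xs=np.nonzero(r); print(xs.mean(),ys.mean(),len(xs))
for z in(.02,.03,.0225): print(ray("scene",[xs.mean(),ys.mean()],z))
sd=np.load("scene0d.npy");print(np.median(cloud("scene",sd)[r>0],0))
E
```

```text
tilt 1.0350166159496272 grad dir deg -88.13143535351874 n 881 0.0019134049892040375 hinge line dist const -0.10069264101921138 0.21640503396745348
tilt 0.9633155081764045 grad dir deg 91.77792514924137 n 1013 0.0018927890737499144 hinge line dist const -0.1570178268532425 0.21249237980775626
[ 0.53707398 -0.01352133] [ 0.00102532 -0.00152755  0.00041388 -0.00058453 -0.00215863]
23.860334220517547
-48.752652791207595
164.03143805234652
-125.21406660294566
93.46029751747342
hub [[ 0.53654994 -0.01161118  0.065     ]]
284.5 244.16666666666666 30
[[ 0.66025338 -0.00308062  0.02      ]]
[[ 0.66728556 -0.00658462  0.03      ]]
[[ 0.66201143 -0.00395662  0.0225    ]]
[ 0.66725469 -0.00721412  0.03066603]
```

Call:
{"op": "send_rows", "data": {
  "moves": [
    [0,0,-0.04,1],
    [0,0,-0.04,1],
    [0,0,-0.03,1],
    [0,0,0,1],
    [0,0,0,1],
    [0,0,0,1],
    [0,0,0,1],
    [0,0,0,1],
    [0,0,0,1],
    [0,0,0,1],
    [0,0,0,1],
    [0,0,0,1],
    [0,0,0,1],
    [0,0,0,0.37]
  ],
  "claw": -1
}}

```text
clock: 1.5
eef_pos: [0.1158, 0.4861, 0.3074]
tool_rot: [0.708, 0.706, -0.001, 0.0]
ft_force: [1.2, -0.5, 0.3]
grip_width: -0.0001
```

Call:
{"op": "send_rows", "data": {
  "moves": [
    [-0.034,0.03,0,0],
    [-0.034,0.03,0,0],
    [-0.034,0.03,0,0],
    [-0.034,0.03,0,0],
    [-0.034,0.03,0,0],
    [-0.034,0.03,0,0],
    [-0.034,0.03,0,0],
    [-0.034,0.03,0,0],
    [-0.034,0.03,0,0],
    [-0.034,0.03,0,0],
    [-0.034,0.03,0,0],
    [-0.034,0.03,0,0],
    [-0.034,0.03,0,0],
    [-0.034,0.03,0,0],
    [0,0,0,0]
  ]
}}

```text
clock: 3.0
eef_pos: [0.5382, 0.0063, 0.3055]
tool_rot: [0.709, 0.705, -0.001, -0.0]
ft_force: [-0.0, 0.5, -0.3]
grip_width: 0.0003
```

Call:
{"op": "send_rows", "data": {
  "moves": [
    [0,0,0.035,0],
    [0,0,0.035,0],
    [0,0,0.035,0],
    [0,0,0.035,0],
    [0,0,0,0],
    [0.02,0,0,0],
    [0.015,0,0,0],
    [0.01,0,0,0],
    [0.01,0,0,0],
    [0.01,0,0,0],
    [0.01,0,0,0],
    [0.01,0,0,0],
    [0.01,0,0,0],
    [0.01,0,0,0],
    [0.01,0,0,0],
    [0.003,0,0,0],
    [0,0,0,0]
  ]
}}

```text
clock: 4.7
eef_pos: [0.5358, 0.1292, 0.1678]
tool_rot: [0.707, 0.707, 0.0, -0.0]
ft_force: [-0.1, 0.9, 0.4]
grip_width: 0.0002
```

```bash
python3 - <<'E'
from h import *
p,d=cams.camera("scene"); cv2.imwrite("pics/s1.png",cv2.resize(p[60:270,160:370],None,fx=2.8,fy=2.8))
E
```

```text
(no output)
```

View pics/s1.png

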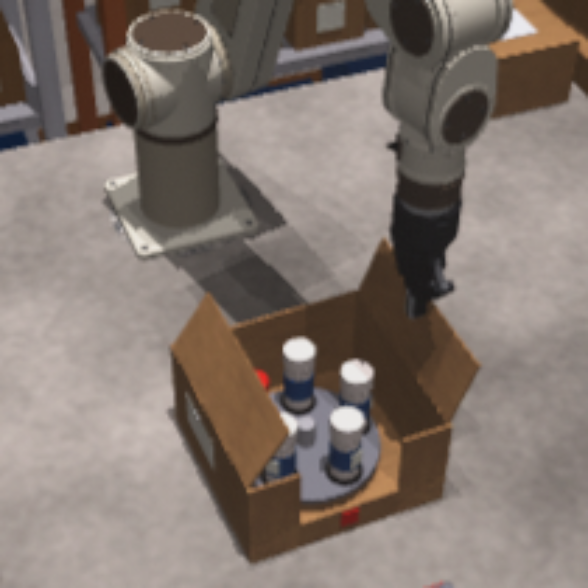

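The left flap now leans outward: in the picture its edge runs from about (385,245) to (475,370). Next is the right flap.

Call:
{"op": "send_rows", "data": {
  "moves": [
    [-0.03,0,0,0],
    [-0.03,0,0,0],
    [-0.03,0,0,0],
    [-0.03,0,0,0],
    [-0.03,0,0,0],
    [-0.015,0,0,0],
    [-0.01,0,0,0],
    [-0.01,0,0,0],
    [-0.01,0,0,0],
    [-0.01,0,0,0],
    [-0.01,0,0,0],
    [-0.01,0,0,0],
    [-0.01,0,0,0],
    [-0.01,0,0,0],
    [-0.01,0,0,0],
    [-0.01,0,0,0],
    [-0.01,0,0,0],
    [-0.006,0,0,0],
    [0,0,0,0],
    [0,0,0,0]
  ]
}}

```text
clock: 6.75
eef_pos: [0.5358, -0.153, 0.168]
tool_rot: [0.707, 0.707, -0.0, 0.0]
ft_force: [-0.4, -0.5, 0.2]
grip_width: -0.0002
```

Call:
{"op": "send_rows", "data": {
  "moves": [
    [0.02,0,0,0],
    [0.02,0,0,0],
    [0.01,0,0,0],
    [0,0,-0.035,0],
    [0,0,-0.035,0],
    [0,-0.03,-0.035,0],
    [0,-0.04,-0.035,0],
    [0,-0.04,0,0],
    [0,-0.04,0,0],
    [0,-0.04,0,0],
    [0,-0.04,0,0],
    [0,0,0,0]
  ],
  "claw": 0.4
}}

```text
clock: 7.95
eef_pos: [0.3043, -0.1022, 0.3068]
tool_rot: [0.708, 0.707, -0.0, 0.001]
ft_force: [0.5, 0.0, 0.0]
grip_width: 0.0597
```

```bash
cat > look.py <<'E'
from h import *
import sys
from scipy.optimize import least_squares
tag=sys.argv[1]
p,d=cams.camera("top"); C=cloud("top",d); Z=C[...,2]
cv2.imwrite(f"pics/t{tag}.png",cv2.resize(p[130:255,200:330],None,fx=4.6,fy=4.6,interpolation=cv2.INTER_CUBIC))
s,_=cams.camera("scene"); cv2.imwrite(f"pics/s{tag}.png",cv2.resize(s[60:270,160:370],None,fx=2.8,fy=2.8))
v,u=np.mgrid[0:384,0:512]
base=(Z>.142)&(Z<.25)&(v>145)&(v<235)
for nm,m in(("L",base&(u>195)&(u<242)&(C[...,1]>.1)),("R",base&(u>286)&(u<335)&(C[...,1]<-.12))):
    if m.sum()<100: print(nm,"few",m.sum()); continue
    c,P,sd=flaps(C,m,m)[0]; g=c[:2]; out=(1 if nm=="L" else -1)*g[1]
    t=np.arctan(np.hypot(*g)); print(nm,"angle",np.pi-t if out<0 else np.pi-t, "graddir",np.degrees(np.arctan2(g[1],g[0])),len(P),sd,"slope out",out)
hsv=cv2.cvtColor(p,cv2.COLOR_BGR2HSV)
roi=np.zeros(p.shape[:2],np.uint8); roi[155:228,232:300]=255
w=((hsv[...,1]<45)&(hsv[...,2]>170)).astype(np.uint8)*255&roi
r=(((hsv[...,0]<6)|(hsv[...,0]>174))&(hsv[...,1]>140)).astype(np.uint8)*255&roi
caps=[]
for n,m in(("w",w),("r",r)):
    k,_,st,ct=cv2.connectedComponentsWithStats(m)
    for j in range(1,k):
        if st[j,4]>70:
            q=ray("top",ct[j],.127)[0]; caps.append(q[:2]); print(n,st[j,4],ct[j].round(1),q.round(4))
caps=np.array(caps)
if len(caps)>=3:
    f=least_squares(lambda q:np.hypot(*(caps-q[:2]).T)-.068,[.53,-.01]); print("centre",f.x,f.fun.round(4))
    for q in caps: print(np.degrees(np.arctan2(*(q-f.x)[::-1])).round(1))
E
python3 look.py 2
```

```text
L angle 1.9367944805033515 graddir 91.86476328400103 930 0.0028498924285603007 slope out 2.6077694936629343
R angle 2.0036892779691127 graddir -88.08152814308092 1044 0.00265540505944678 slope out 2.162693838225903
w 117 [256.9 169.5] [0.6002 0.0143 0.127 ]
w 116 [281.4 175.3] [ 0.5811 -0.0634  0.127 ]
w 117 [243.6 190.9] [0.5325 0.0567 0.127 ]
w 115 [259.9 210.1] [0.4715 0.0053 0.127 ]
r 125 [283.2 201.5] [ 0.4983 -0.0684  0.127 ]
centre [ 0.53705026 -0.01166908] [ 0.0003 -0.0001  0.0005 -0.0002  0.0007]
22.3
-49.6
93.8
165.5
-124.3
```

View pics/t2.png

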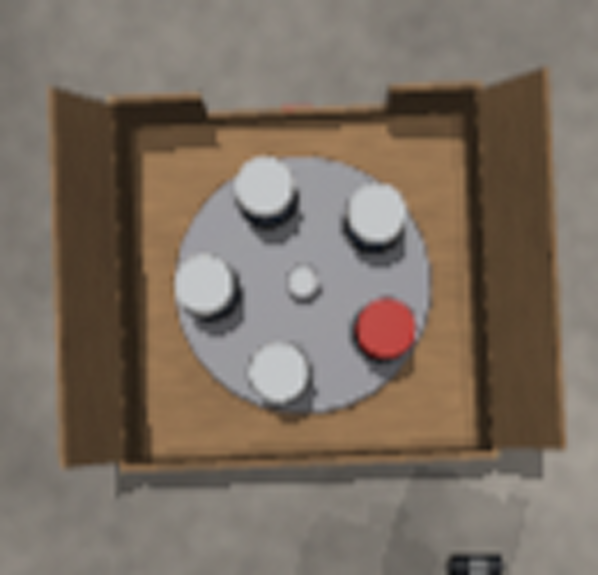

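View pics/s2.png

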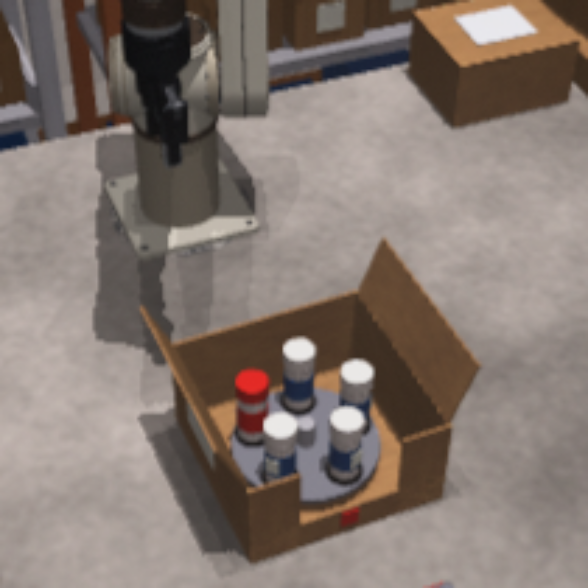

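Call:
{"op": "send_rows", "data": {
  "moves": [
    [0.0056,0.0325,0,0],
    [0.0056,0.0325,0,0],
    [0.0056,0.0325,0,0],
    [0.0056,0.0325,0,0],
    [0.0056,0.0325,0,0],
    [0.0057,0.0325,0,0],
    [0,0,0,1],
    [0,0,0,1],
    [0,0,0,1],
    [0,0,0,1],
    [0,0,0,1],
    [0,0,0,0.81],
    [0,0,0,0],
    [0,0,0,0]
  ]
}}

```text
clock: 9.45
eef_pos: [0.504, -0.0687, 0.3053]
tool_rot: [0.879, 0.476, -0.0, -0.0]
ft_force: [0.1, 0.8, -0.1]
grip_width: 0.0593
```

```bash
python3 - <<'E'
from h import *
from scipy.spatial.transform import Rotation as Ro
o=monitor.get_obs(); p,d=cams.camera("wrist"); cv2.imwrite("pics/w3.png",p)
i=cams.camera_info("wrist");K=i["intrinsics"]
R=Ro.from_quat(o["tool_rot"]).as_matrix(); M=np.eye(4);M[:3,:3]=R;M[:3,3]=o["eef_pos"]; T=M@i["mount"]
print(o["eef_pos"],"axes x",R[:,0],"y",R[:,1],o["grip_width"])
hsv=cv2.cvtColor(p,cv2.COLOR_BGR2HSV)
r=(((hsv[...,0]<6)|(hsv[...,0]>174))&(hsv[...,1]>140)).astype(np.uint8)*255
w=((hsv[...,1]<45)&(hsv[...,2]>170)).astype(np.uint8)*255
D=lambda u,v:T[:3,:3]@np.array([(u-K[0,2])/K[0,0],-(v-K[1,2])/K[1,1],-1])
# depth-based cap: points z .12-.13
vv,uu=np.mgrid[0:384,0:512].astype(float)
P=np.stack([(uu-K[0,2])/K[0,0]*d,-(vv-K[1,2])/K[1,1]*d,-d],-1)@T[:3,:3].T+T[:3,3]
for m,n in((r,"r"),(w,"w")):
    m=m*((abs(P[...,2]-.127)<.006)).astype(np.uint8)
    k,_,st,ct=cv2.connectedComponentsWithStats(m)
    for j in range(1,k):
        if st[j,4]>300:
            dd=D(*ct[j]); s=(.127-T[2,3])/dd[2]; q=T[:3,3]+s*dd
            print(n,st[j],ct[j].round(1),q.round(4),np.median(P[_==j],0).round(4), "in tool xy:",R[:,:2].T@(q-o["eef_pos"]))
E
```

```text
[ 0.50402538 -0.06868788  0.3052509 ] axes x [ 5.46927434e-01  8.37179932e-01 -3.79368509e-04] y [ 8.37179722e-01 -5.46927566e-01 -5.92276862e-04] 0.05927763972678363
r [236 152  34  34 888] [252.2 168.3] [ 0.5013 -0.0667  0.127 ] [ 0.5012 -0.0666  0.127 ] in tool xy: [ 0.00025185 -0.0032869 ]
w [ 268   35   38   41 1219] [286.6  54.8] [0.5992 0.0158 0.127 ] [0.5993 0.0158 0.1269] in tool xy: [0.12286106 0.03358741]
w [ 194   36   38   42 1208] [212.2  56.6] [0.5319 0.0577 0.127 ] [0.5319 0.0578 0.1269] in tool xy: [ 0.12114668 -0.04572972]
w [ 290  109   36   36 1016] [307.9 126.6] [ 0.5803 -0.0611  0.127 ] [ 0.5803 -0.061   0.127 ] in tool xy: [0.04811087 0.05983248]
w [ 177  112   36   36 1014] [194.8 129.3] [0.4713 0.0065 0.127 ] [0.4713 0.0066 0.1269] in tool xy: [ 0.04513277 -0.06839717]
```

View pics/w3.png

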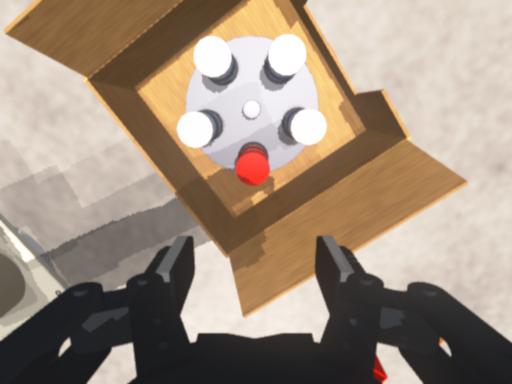

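Call:
{"op": "send_rows", "data": {
  "moves": [
    [0,-0.003,0.04,0],
    [0,0,0.04,0],
    [0,0,0.04,0],
    [0,0,0.03,0],
    [0,0,0.02,0],
    [0,0,0.02,0],
    [0,0,0.015,0],
    [0,0,0.005,0],
    [0,0,0,0]
  ]
}}

```text
clock: 10.4
eef_pos: [0.5003, -0.0672, 0.0953]
tool_rot: [0.88, 0.475, -0.001, -0.0]
ft_force: [0.0, 0.4, -0.5]
grip_width: 0.0598
```

Call:
{"op": "send_rows", "data": {
  "moves": [
    [0,0,0,0],
    [0,0,0,0],
    [0,0,0,0],
    [0,0,0,0],
    [0,0,0,0],
    [0,0,0,0],
    [0,0,0,0],
    [0,0,0,0]
  ],
  "claw": -1
}}

```text
clock: 11.2
eef_pos: [0.5007, -0.0672, 0.0959]
tool_rot: [0.88, 0.475, -0.0, -0.0]
ft_force: [-0.5, 1.1, 0.1]
grip_width: 0.0003
```

```bash
python3 look.py 4; python3 -c "
from workcell import monitor;o=monitor.get_obs();print(o['joint_pos'],o['ft_force'])"
```

```text
L angle 1.938858998615352 graddir 91.96852503011387 931 0.002747779754383723 slope out 2.5915881841072306
R angle 2.005010802014848 graddir -88.1100264545045 803 0.0026927831275961184 slope out 2.1552455347871535
w 111 [256.8 169.6] [0.5999 0.0145 0.127 ]
w 101 [271.5 197.5] [ 0.5111 -0.0315  0.127 ]
w 1002 [287.7 204.5] [ 0.4888 -0.0823  0.127 ]
w 113 [243.6 190.9] [0.5325 0.0565 0.127 ]
w 109 [259.9 210.4] [0.4707 0.0052 0.127 ]
centre [ 0.54419517 -0.01291994] [-0.0059 -0.03    0.0208  0.0024  0.0077]
26.2
-150.7
-128.6
99.6
166.2
[-1.33497189e-01  3.19570805e-01 -1.64051143e-01  1.08726354e+00
 -3.68132994e-05  2.01829340e+00] [ 0.49380367 -0.8479966  -0.34831708]
```

View pics/s4.png

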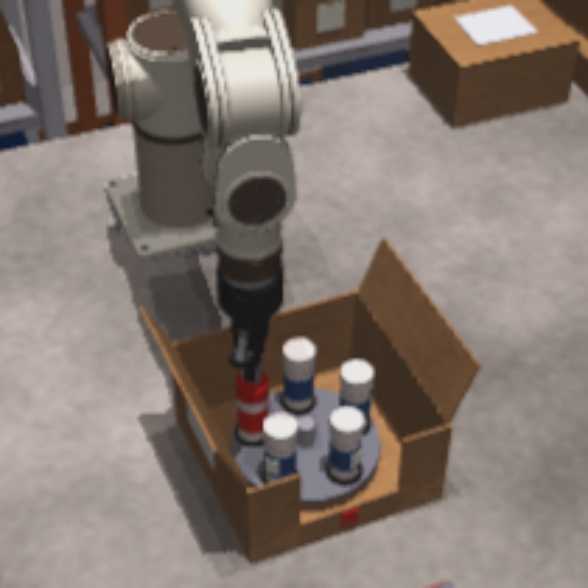

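```bash
python3 - <<'E'
from h import *
p,d=cams.camera("wrist"); cv2.imwrite("pics/w5.png",p)
print(cams.camera_info("wrist")["mount"], monitor.get_obs()["grip_width"])
print(d[150:380:20,150:360:30].round(3))
s,d=cams.camera("scene"); cv2.imwrite("pics/s5.png",cv2.resize(s[140:240,210:310],None,fx=6,fy=6,interpolation=cv2.INTER_CUBIC))
E
```

```text
[[-6.03967799e-05  9.62448690e-01  2.71463655e-01  6.84381140e-02]
 [ 9.99999977e-01  1.14144692e-04 -1.82203510e-04 -7.15102986e-04]
 [-2.06347664e-04  2.71463638e-01 -9.62448674e-01 -1.75793890e-01]
 [ 0.00000000e+00  0.00000000e+00  0.00000000e+00  1.00000000e+00]] 9.741222972357372e-05
[[0.144 0.188 0.241 0.242 0.241 0.242 0.185]
 [0.146 0.244 0.246 0.245 0.246 0.246 0.247]
 [0.277 0.25  0.251 0.204 0.2   0.251 0.249]
 [0.271 0.282 0.255 0.156 0.155 0.256 0.283]
 [0.252 0.289 0.288 0.155 0.156 0.288 0.274]
 [0.235 0.276 0.293 0.13  0.    0.277 0.247]
 [0.22  0.256 0.3   0.111 0.108 0.248 0.225]
 [0.099 0.1   0.099 0.1   0.099 0.1   0.099]
 [0.09  0.099 0.082 0.086 0.084 0.081 0.1  ]
 [0.185 0.101 0.074 0.087 0.085 0.074 0.101]
 [0.099 0.068 0.068 0.076 0.076 0.068 0.068]
 [0.071 0.06  0.06  0.07  0.07  0.061 0.06 ]]
```

View pics/w5.png

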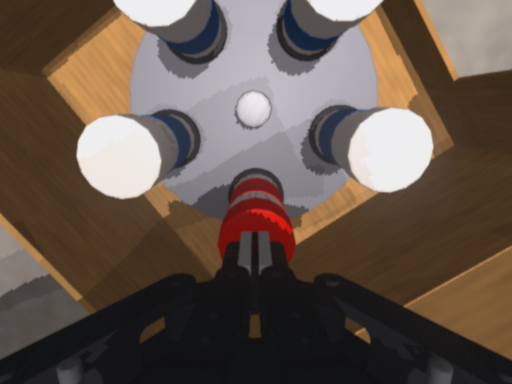

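View pics/s5.png

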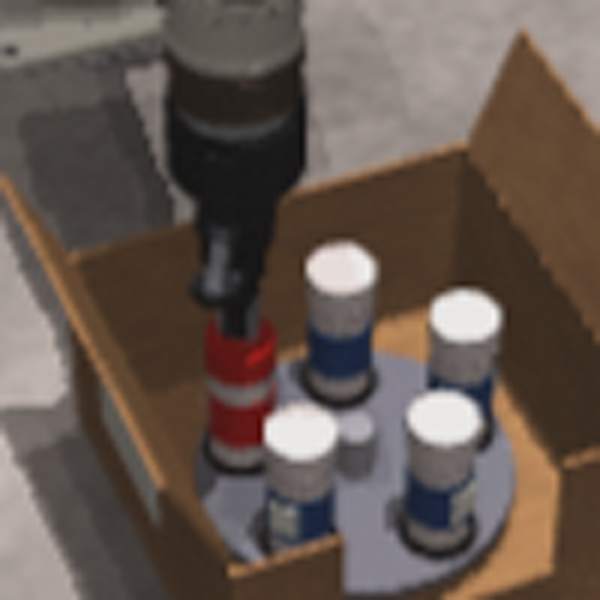

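```bash
python3 - <<'E'
from h import *
from scipy.spatial.transform import Rotation as Ro
s,d=cams.camera("scene"); C=cloud("scene",d)
for v in range(184,206): print(v,[(u,s[v,u].tolist(),C[v,u].round(3).tolist()) for u in (249,251)])
o=monitor.get_obs(); p,d=cams.camera("wrist"); i=cams.camera_info("wrist");K=i["intrinsics"]
R=Ro.from_quat(o["tool_rot"]).as_matrix();T=i["mount"]
for v in range(196,290,5):
  for u in(244,266):
    q=T[:3,:3]@np.array([(u-K[0,2])/K[0,0]*d[v,u],-(v-K[1,2])/K[1,1]*d[v,u],-d[v,u]])+T[:3,3]
    print(v,u,p[v,u],"tool",q.round(4),"wz",(o["eef_pos"]+R@q)[2].round(4))
E
```

```text
184 [(249, [24, 24, 25], [0.517, -0.075, 0.2]), (251, [23, 23, 25], [0.519, -0.069, 0.199])]
185 [(249, [47, 45, 47], [0.513, -0.074, 0.191]), (251, [24, 24, 25], [0.524, -0.071, 0.2])]
186 [(249, [59, 56, 56], [0.542, -0.084, 0.217]), (251, [25, 24, 26], [0.517, -0.069, 0.188])]
187 [(249, [41, 39, 40], [0.549, -0.087, 0.22]), (251, [23, 22, 24], [0.517, -0.069, 0.184])]
188 [(249, [33, 31, 33], [0.551, -0.088, 0.218]), (251, [22, 23, 24], [0.518, -0.069, 0.181])]
189 [(249, [28, 27, 28], [0.554, -0.089, 0.216]), (251, [25, 24, 27], [0.525, -0.071, 0.183])]
190 [(249, [23, 23, 25], [0.549, -0.087, 0.207]), (251, [27, 26, 29], [0.529, -0.073, 0.183])]
191 [(249, [21, 21, 23], [0.555, -0.089, 0.208]), (251, [42, 39, 41], [0.529, -0.073, 0.178])]
192 [(249, [22, 21, 23], [0.533, -0.082, 0.18]), (251, [52, 50, 51], [0.511, -0.067, 0.154])]
193 [(249, [24, 24, 25], [0.511, -0.074, 0.152]), (251, [53, 51, 53], [0.507, -0.065, 0.145])]
194 [(249, [23, 23, 25], [0.517, -0.076, 0.153]), (251, [51, 49, 51], [0.512, -0.067, 0.146])]
195 [(249, [24, 24, 26], [0.506, -0.072, 0.137]), (251, [52, 
[... 2598 characters left out ...]
 tool [ 0.0104 -0.0048 -0.0669] wz 0.1628
261 266 [71 71 73] tool [ 0.0102  0.0039 -0.0666] wz 0.1625
266 244 [71 71 73] tool [ 0.0101 -0.0047 -0.0703] wz 0.1662
266 266 [67 67 68] tool [ 0.0102  0.0037 -0.0706] wz 0.1665
271 244 [20 21 23] tool [ 0.0114 -0.0045 -0.0763] wz 0.1722
271 266 [21 20 24] tool [ 0.0116  0.0035 -0.0767] wz 0.1726
276 244 [21 20 22] tool [ 0.0115 -0.0044 -0.08  ] wz 0.1759
276 266 [22 20 24] tool [ 0.0119  0.0033 -0.0807] wz 0.1766
281 244 [20 19 21] tool [ 0.0114 -0.0043 -0.0831] wz 0.179
281 266 [20 19 21] tool [ 0.0117  0.0032 -0.0835] wz 0.1794
286 244 [20 19 20] tool [ 0.0119 -0.0042 -0.0869] wz 0.1828
286 266 [21 20 22] tool [ 0.0117  0.0031 -0.0866] wz 0.1825
```

The fingers closed on nothing. Depth from both cameras puts the real fingertips about 40 mm short of the reported TCP: the finger faces end near row 234 in the wrist view, at about z = 0.137 and above the cap. I'll reopen, go about 41 mm lower, and check.

Call:
{"op": "send_rows", "data": {
  "moves": [
    [0,0,0,0],
    [0,0,0,0],
    [0,0,0,0],
    [0,0,0,0],
    [0,0,0,0],
    [0,0,0,0],
    [0,0,0.01,0],
    [0,0,0.01,0],
    [0,0,0.01,0],
    [0,0,0.01,0],
    [0,0,0.005,0],
    [0,0,0,0]
  ],
  "claw": 0.4
}}

```text
clock: 12.7
eef_pos: [0.4997, -0.0671, 0.0497]
tool_rot: [0.88, 0.475, -0.001, -0.001]
ft_force: [1.3, 0.5, -0.8]
grip_width: 0.0594
```

```bash
python3 - <<'E'
from h import *
p,d=cams.camera("wrist"); cv2.imwrite("pics/w6.png",p)
E
```

```text
(no output)
```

View pics/w6.png

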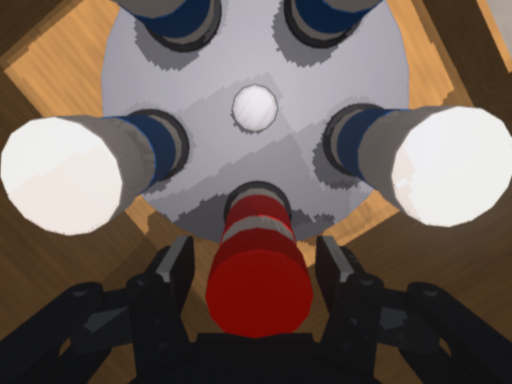

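The red cap (260,285) now sits between the fingers (180 to 335). Closing.

Call:
{"op": "send_rows", "data": {
  "moves": [
    [0,0,0,0],
    [0,0,0,0],
    [0,0,0,0],
    [0,0,0,0],
    [0,0,0,0],
    [0,0,0,0],
    [0,0,0,0]
  ],
  "claw": -1
}}

```text
clock: 13.45
eef_pos: [0.5013, -0.0675, 0.0516]
tool_rot: [0.88, 0.475, 0.001, 0.001]
ft_force: [0.5, -0.8, 5.4]
grip_width: 0.0398
```

```bash
python3 - <<'E'
from h import *
p,d=cams.camera("wrist"); cv2.imwrite("pics/w7.png",p); print(monitor.get_obs()["grip_width"])
E
```

```text
0.03964538045281567
```

View pics/w7.png

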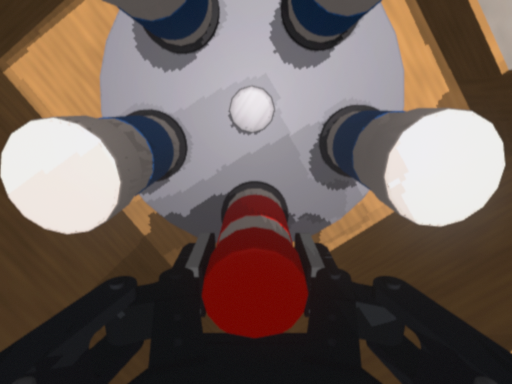

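Call:
{"op": "send_rows", "data": {
  "moves": [
    [0.0002,0.0034,0,-0.5],
    [0.0002,0.0034,0,-0.5],
    [0.0002,0.0034,0,-0.5],
    [0.0002,0.0034,0,-0.5],
    [0.0002,0.0034,0,-0.5],
    [0.0002,0.0034,0,-0.5],
    [0.0002,0.0034,0,-0.5],
    [0.0002,0.0034,0,-0.5],
    [0,0,0,0],
    [0,0,0,0]
  ]
}}

```text
clock: 14.5
eef_pos: [0.5268, -0.0771, 0.0516]
tool_rot: [0.768, 0.64, 0.0, 0.001]
ft_force: [-0.7, -2.2, 5.7]
grip_width: 0.0402
```

```bash
cat > st.py <<'E'
from h import *
from scipy.spatial.transform import Rotation as Ro
o=monitor.get_obs(); c=np.array([.5368,-.0105]); q=o["eef_pos"][:2]-c
R=Ro.from_quat(o["tool_rot"]).as_matrix()
a=np.degrees(np.arctan2(q[1],q[0])); fx=np.degrees(np.arctan2(R[1,0],R[0,0]))
print("t",o["clock"],"tcp",o["eef_pos"],"r",np.hypot(*q),"ang",a,"toolx",fx,"mis",(fx-a-180+180)%360-180,"f",o["ft_force"].round(1),"tz",o["ft_torque"].round(2),"w",o["grip_width"],"q6",o["joint_pos"][5])
E
python3 st.py
```

```text
t 14.5 tcp [ 0.52675117 -0.07705475  0.05160366] r 0.06730909601455431 ang -98.58600329927938 toolx 79.61656869994158 mis -1.7974280007790355 f [-0.7 -2.2  5.7] tz [-0.42  0.1   0.03] w 0.040201182669014825 q6 1.607349920306058
```

Call:
{"op": "send_rows", "data": {
  "moves": [
    [0.0002,0.0034,0,-0.5],
    [0.0002,0.0034,0,-0.5],
    [0.0002,0.0034,0,-0.5],
    [0.0002,0.0034,0,-0.5],
    [0.0002,0.0034,0,-0.5],
    [0.0002,0.0034,0,-0.5],
    [0.0002,0.0034,0,-0.5],
    [0.0002,0.0034,0,-0.5],
    [0.0002,0.0034,0,-0.5],
    [0.0002,0.0034,0,-0.5],
    [0.0002,0.0034,0,-0.5],
    [0.0002,0.0034,0,-0.5],
    [0.0002,0.0034,0,-0.5],
    [0.0002,0.0034,0,-0.5],
    [0.0002,0.0034,0,-0.5],
    [0.0002,0.0034,0,-0.5],
    [0.0002,0.0034,0,-0.5],
    [0,0,0,0]
  ]
}}

```text
clock: 16.3
eef_pos: [0.5812, -0.0623, 0.0516]
tool_rot: [0.436, 0.9, -0.001, 0.001]
ft_force: [0.5, -4.2, 4.6]
grip_width: 0.0396
```

```bash
python3 st.py
```

```text
t 16.3 tcp [ 0.58116612 -0.062252    0.05161723] r 0.06816613604810955 ang -49.39406579883201 toolx 128.33384933882482 mis -2.2720848623431777 f [ 0.5 -4.2  4.6] tz [-0.73 -0.22  0.17] w 0.03959549166456796 q6 0.79630281207639
```

Call:
{"op": "send_rows", "data": {
  "moves": [
    [0.0002,0.0034,0,-0.5],
    [0.0002,0.0034,0,-0.5],
    [0.0002,0.0034,0,-0.5],
    [0.0002,0.0034,0,-0.5],
    [0.0002,0.0034,0,-0.5],
    [0.0002,0.0034,0,-0.5],
    [0.0002,0.0034,0,-0.5],
    [0.0002,0.0034,0,-0.5],
    [0.0002,0.0034,0,-0.5],
    [0.0002,0.0034,0,-0.5],
    [0.0002,0.0034,0,-0.5],
    [0.0002,0.0034,0,-0.5],
    [0.0002,0.0034,0,-0.5],
    [0.0002,0.0034,0,-0.5],
    [0.0002,0.0034,0,-0.5],
    [0.0002,0.0034,0,-0.5],
    [0.0002,0.0034,0,-0.5],
    [0.0002,0.0034,0,-0.5],
    [0,0,0,0],
    [0,0,0,0]
  ]
}}

```text
clock: 18.3
eef_pos: [0.6059, -0.0082, 0.0516]
tool_rot: [0.001, 1.0, -0.001, 0.002]
ft_force: [3.1, -3.8, 3.5]
grip_width: 0.0398
```

```bash
python3 st.py; python3 look.py 8; python3 - <<'E'
from h import *
p,d=cams.camera("wrist"); cv2.imwrite("pics/w8.png",p)
E
```

```text
t 18.3 tcp [ 0.60589003 -0.00818486  0.0516342 ] r 0.06912880710921335 ang 1.9192110182789661 toolx 179.8469147410537 mis -2.072296277225263 f [ 3.1 -3.8  3.5] tz [-0.66 -0.47  0.34] w 0.039777897962017465 q6 -0.009715925978193887
L angle 1.9349734255774875 graddir 91.84415356886 912 0.0027556232813028747 slope out 2.622078557107306
R angle 2.0024108690633557 graddir -88.20849853790126 1018 0.002566031923667519 slope out 2.170130207189788
w 2312 [261.9 196.9] [ 0.5133 -0.0013  0.127 ]
```

View pics/s8.png

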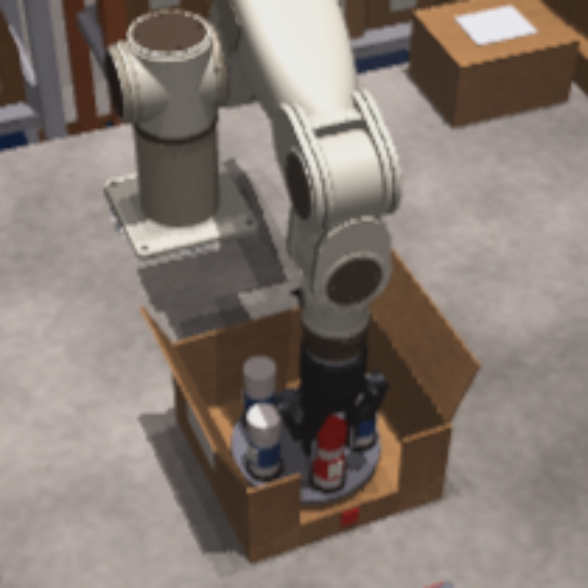

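View pics/t8.png

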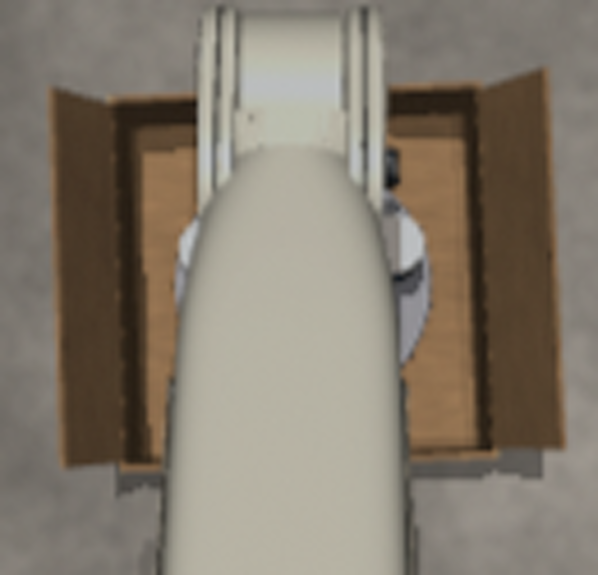

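View pics/w8.png

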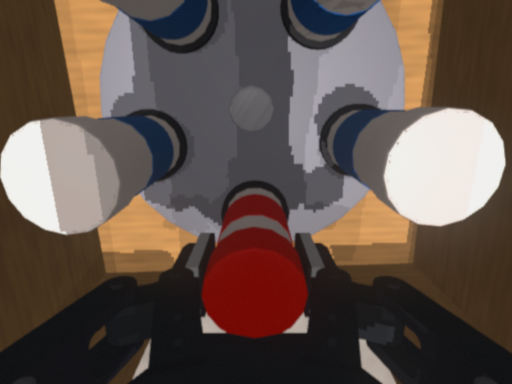

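```bash
python3 - <<'E'
from h import *
from scipy.spatial.transform import Rotation as Ro
from scipy.optimize import least_squares
o=monitor.get_obs(); p,d=cams.camera("wrist"); i=cams.camera_info("wrist");K=i["intrinsics"]
R=Ro.from_quat(o["tool_rot"]).as_matrix(); M=np.eye(4);M[:3,:3]=R;M[:3,3]=o["eef_pos"]; T=M@i["mount"]
vv,uu=np.mgrid[0:384,0:512].astype(float)
P=np.stack([(uu-K[0,2])/K[0,0]*d,-(vv-K[1,2])/K[1,1]*d,-d],-1)@T[:3,:3].T+T[:3,3]
hsv=cv2.cvtColor(p,cv2.COLOR_BGR2HSV)
red=((hsv[...,0]<6)|(hsv[...,0]>174))&(hsv[...,1]>140); w=(hsv[...,1]<45)&(hsv[...,2]>90)
top=abs(P[...,2]-.127)<.005
for n,m in(("r",red&top),("w",w&top)):
    k,l,st,ct=cv2.connectedComponentsWithStats(m.astype(np.uint8))
    for j in range(1,k):
        if st[j,4]>1500: 
            Q=P[l==j][:,:2]; (cx,cy),rad=cv2.minEnclosingCircle(Q.astype(np.float32)); print(n,st[j],"mean",Q.mean(0).round(4),"circ",round(cx,4),round(cy,4),round(rad,4))
yaw=np.radians(1.9); c=np.array([.5368,-.0108]); print("spot",c+.068*np.array([np.cos(yaw),np.sin(yaw)]))
# scene: mark direction and red cap/body
s,sd=cams.camera("scene"); h=cv2.cvtColor(s,cv2.COLOR_BGR2HSV); C=cloud("scene",sd)
r=((h[...,0]<6)|(h[...,0]>174))&(h[...,1]>140); r[:,:255]=0;r[:,310:]=0
k,l,st,ct=cv2.connectedComponentsWithStats(r.astype(np.uint8))
for j in range(1,k):
    if st[j,4]>8: print("scene",st[j],ct[j].round(1),np.median(C[l==j],0).round(3))
E
```

```text
r [ 201  242  108   96 7951] mean [ 0.6022 -0.008 ] circ 0.6054 -0.0082 0.0217
w [  377   107   128   119 11564] mean [0.5551 0.0543] circ 0.5564 0.0554 0.0208
w [    0   118   125   117 11190] mean [ 0.5579 -0.0724] circ 0.5595 -0.0734 0.0212
spot [ 0.60476261 -0.00854545]
scene [273 208  11  13 106] [278.3 214.4] [ 0.614 -0.01   0.125]
scene [272 224   6   7  29] [274.2 226.9] [ 0.619 -0.026  0.072]
scene [282 241   6   7  30] [284.5 244.2] [ 0.668 -0.006  0.031]
```

```bash
python3 - <<'E'
from workcell import monitor, order
order.job_done(); o=monitor.get_obs(); print(o["clock"],o["eef_pos"],o["grip_width"],o["ft_force"])
E
```

```text
the job is handed in; nothing more can be done
the job is handed in; nothing more can be done
```

I handed the job in at about 18.5 s of the 58 s allowed. Both flaps lean outwards, and the gripper still holds the red cap at the front. No verdict was reported.

- **Flaps:** I pushed each one outwards with the shut fingers in a single sweep. The last check gave about 1.93 rad on the left and 2.00 rad on the right, against the 1.7 rad needed.
- **Carousel:** I gripped the red cap across the tangent and carried it about 124° round the axis. The last wrist view put the cap at (0.605, -0.008), within 1 mm of my estimate of the front spot (0.605, -0.0085). With about 2 mm of camera calibration error, that is still well inside 10 mm. The gripper is shut on the cap at 39.8 mm, and the wrist read only a few newtons. I did not measure the finger contact force directly; the set grip is half the most (60 N).
- **Bystanders:** the arm never came near the blue box, red bin or tape roll. I did not measure their positions again at the end.

**What disagreed:**
- **First grasp:** it closed on nothing. The real fingertips stood about 40 mm short of the reported TCP, which the shallower flap angles also pointed to. I went in 45 mm lower and the second grasp held.
- **Scene camera:** its median for the red cap came out about 9 mm farther front (x = 0.614). It sees mostly the cap's front side, so I relied on the wrist view.
- **Top camera:** the arm hid the jars from it at the end, so it could not check the final position.

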